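# Stand the router chuck in the tightening stand and lock it

### The job

Take the CNC router's collet chuck off its sloping plywood rest and stand it upright in the tightening stand, taper down and fully home in the tapered socket; lower it in, do not drop it. Then swing the stand's locking lever all the way round to its stop, so that its dog reaches over the chuck's flange, and leave the tools on the bench where they are.

Things in the scene. Friction and masses are not known exactly. Their poses are not given: they have to be found in the camera images.
- holder: Round steel collet chuck (ISO 30 tool holder), 0.6 kg. Origin on its axis at the taper's large end, +z to the nut. Along z, mm: stud dia 13, -72 to -48; taper dia 17.6 at -48 to 31.8 at 0; flange dia 50, 2 to 20; neck dia 32 to 60; dark nut dia 34 to 84 (end). Centre of mass z = 22. Starts lying on the rest, nut end 30 deg up, pointing roughly to the robot; lifts straight out.
- nut (a point): On the chuck's axis in the middle of its nut, 71 mm from the chuck's origin; same axes as the chuck. The good place to grip it: nut and neck overhang the rest freely from z = 42 mm on.
- rest: Plywood rest fixed to the bench, 125 x 75 mm: a board sloping at 30 deg with two V saddles under the chuck (z = -12 to 2 and 35 to 42 mm of its axis, 21 mm to either side; board 33 mm below the axis). Origin on the bench, 68 mm under the lying chuck's origin; +x level, away from the raised nut end.
- stand: Grey cast tightening stand fixed to the bench: foot 130 (x) x 150 (y) x 14 mm, round column dia 68 mm with an upright tapered steel socket open at its top (92 mm above the bench); a side post at +y carries the locking lever. Origin on the bench under the socket's axis, z up.
- socket (a point): On the socket's axis at its gauge plane, 95 mm above the bench, z up. A chuck fully home has its origin here to about 1 mm, its flange top 115 and nut top 179 mm above the bench. Smooth oiled taper matching the chuck's, mouth dia 31.5 mm, with room below for the stud.
- lock_lever (a joint): Lever on a vertical pin, rad: 0 = locked, at its stop (dog along the stand's -y over the flange, grip along +y); 1.4 = fully open, counter-clockwise from above (grip swung to the stand's -x). Starts at 0.9 to 1.3, stays where left, 2 N at the grip turns it. Dog 117 to 127 mm above the bench, 14 wide, 30 long from the pin: passes 2 mm over the flange of a chuck that is home.
- lever_grip (a point): Centre of the top face of the lever's grip: an upright black cylinder dia 18 mm, 65 mm from the pin, its top 164 mm above the bench, 38 mm of it free above the lever bar (12 wide, top 126 mm above the bench).
- lever_pivot (a point): On the lever's pin at the lever's top face, 127 mm above the bench, 50 mm from the socket's axis along the stand's +y. A bolt head dia 12 mm stands 8 mm above it.
- spanner: Loose dark steel hook spanner for the nut, 170 x 50 x 5 mm, lying flat; origin at the centre of its jaw, handle along its -x.
- collet_tray: Loose black tray 85 x 125 x 26 mm with five steel collets standing in it, 38 mm high; origin under its centre.
- spray_can: Loose blue and white spray can, dia 58 mm, 184 mm tall; origin under its centre.
Things that resemble listed ones, but are neither listed nor needed, are in the scene too. Leave any turquoise look-alike of the holder alone. Several things have the shape of the stand; the one meant has the colours described above.

How it is judged:
On the way, in this order (a step that is already met when the one before it is completed fails the run):
1. the chuck stands upright with its taper fully home in the socket (horizontal distance between holder and socket below 0.003 m and z of holder in the frame of socket below 0.003 m and angle between holder's own z axis and vertical below 0.05 rad), for 0.3 s.
2. the lever is swung to its stop, its dog over the flange of the seated chuck (all of step 1 and value of joint lock_lever below 0.1 rad), for 0.2 s.
At the end, for the whole second after the job is handed in: The chuck is at rest in the socket, its origin within 3 mm of the socket's gauge point sideways and in height, its axis within 0.05 rad of upright, nut up; the locking lever reads under 0.1 rad; spanner, tray and can are within 30 mm of where they were (all of step 2 and z of holder in the frame of socket above -0.003 m and linear speed of holder below 0.02 m/s); the robot touches nothing.
It fails at once if the chuck is dropped into the stand (faster than 0.7 m/s within 30 mm of home) (distance between holder and socket below 0.03 m and linear speed of holder above 0.7 m/s).
It fails at once if the hook spanner is shifted by more than 30 mm (distance of spanner from where it was at the start of the episode above 0.03 m).
It fails at once if the collet tray is shifted by more than 30 mm (distance of collet_tray from where it was at the start of the episode above 0.03 m).
It fails at once if the spray can is shifted or knocked over (more than 30 mm) (distance of spray_can from where it was at the start of the episode above 0.03 m or angle between spray_can's own z axis and vertical above 0.4 rad).
It also fails if it takes over 62 s, if anything falls off the work surface, if the arm or the gripper's body presses on something with over 40 N, if the wrist force passes 120 N, or if a joint passes its speed limit or range.

### The arm

A 6-joint arm with a two-finger parallel gripper is mounted at the origin on the work surface. World frame = base frame: x ahead of the robot, y to its left, z up, the work surface at z = 0. Lengths are in m, angles in rad, forces in N, time in s.
With the tool pointing down it reaches from about 0.225 to 0.725 m from the base axis. Payload 3.1 kg.
Tool frame: the origin (TCP) lies midway between the tips of the shut fingers; the grasp point (between the pads) lies 19 mm behind it; z points along the fingers, y is the line along which they close (so a half turn about z gives the same grasp; the last joint's range is limited). The gripper opens to 85 mm and grips with 20 to 120 N. Pads are 22 mm wide; open, the fingers measure 114 mm over their backs; the gripper's body (76 mm by 85 mm) begins 54 mm behind the grasp point. The pads swing forward as they close: fully open they stand 13 mm farther back than shut.
Start: joints at [-1.252, 0.048, 0.099, 1.622, 0, 1.443], TCP at [0.227, -0.473, 0.231] pointing down, gripper open.
Joint ranges: [-2.91, 2.91], [-0.99, 1.94], [-1.21, 1.42], [-2.12, 2.29], [-1.49, 1.47], [-3.14, 3.14]. Speed limits (rad/s): [2.79, 2.79, 3.14, 3.14, 3.14, 3.14].

### API

Orientations are given as [roll, pitch, yaw] about the fixed x, y, z axes, in that order (R = Rz(yaw) Ry(pitch) Rx(roll)).
In Python, from cell import env gives the robot as it stands.
- The arm moves only by the tool play_rows, never from a script. Its argument "steps" is text: rows parted by semicolons, each of 7 numbers parted by spaces: the shift along the world's x, y, z in m, then the turn, a rotation vector about the world's x, y, z in rad, then the finger opening in m, from 0 to 0.0854. In form: x y z ax ay az claw; .... A call has 1 to 5 rows; each row shifts and turns the commanded pose from where the row before left it; what a row does not reach is not made up. A row lasts 1/10 s, in which the tool goes at most 50 mm and 8.59 degrees, less where a joint would pass 70% of its speed; a pose out of reach is approached as far as the arm can. A call with a gripper value outside its range is refused whole. The fingers move at their own pace and stop on an object; "newtons" is the grip in N (left out, the last holds). Time passes only in rows, so rows that do not move let the fingers close. It gives the time, the measured TCP pose, the force, the opening and the grip force at its end, in the units of the state.
- env.sense(): the state, without advancing time (a new reading comes with each control period).
- env.camera(name): name is "scene" or "side" or "wrist"; returns a dict with "pixels" (480x640x3 uint8, red, green, blue), "fx", "fy", "cx", "cy" (pixels), "R" (3x3) and "t" (3): a world point X has camera coordinates R X + t. Camera axes: x right, y down, z forward; pixel columns grow to the right and rows downward; lengths in m; the calibration is good to about 2 mm. The wrist camera is an equidistant fisheye: a pixel r from the principal point sees the ray r / f radians off the axis. A picture is of the moment at which its call begins. There is no depth.
- env.close_job(): hands the job in; it is judged then, once.
The state is a dict: "clock": time; "joint_positions": joint angles; "joint_velocities": joint speeds; "joint_efforts": joint torques, N m; "ee_pos": TCP position; "ee_rot": TCP orientation; "ft_force": force on the tool from outside, world axes, zero at the start; "torque": the same for the moment, N m; "grip_width": opening from 0.0 (shut) to 1.0 (fully open); "finger_force": force on a finger pad.
Only numpy, scipy, OpenCV 4.12 (cv2) and the standard library are available. Lean on these libraries where they do the work, as an engineer would, in place of code of your own. Each camera call takes 0.05 s, during which the arm holds its last target. There are 200 camera calls.

## Working session

There is one attempt and no reset: what is moved stays moved. The work goes in short steps, Python scripts to look and compute and a tool call to move; the robot and the scene stay as the last step left them, time stands still between calls to the robot, and variables do not carry over. Pictures are saved under pics/ and viewed, at most 10 in all, crops included, and the job is handed in when it is done.

Besides the shell and the picture viewer there is one more tool, called after ">>>" as name(argument=value, ...), one argument or row to a line, values as JSON. play_rows: Moves the arm, as the interface text tells. Its arguments: {"type":"object","properties":{"steps":{"type":"string"},"newtons":{"type":"number"}},"required":["steps"]}

```bash
mkdir -p pics; ls
python3 - <<'E'
from cell import env
import cv2,pickle
s=env.sense();print({k:s[k] for k in('clock','ee_pos','ee_rot','grip_width')})
d={}
for n in("scene","side","wrist"):
    c=env.camera(n);d[n]=c;cv2.imwrite(f"pics/{n}0.png",c["pixels"][:,:,::-1]);print(n,c["fx"],c["cx"],c["cy"],c["R"],c["t"])
pickle.dump(d,open("c0.pkl","wb"))
E
```

```text
pics
{'clock': 0.0, 'ee_pos': array([ 0.22662036, -0.47289894,  0.23010565]), 'ee_rot': array([-3.13925519e+00, -2.69177240e-04,  4.46790784e-01]), 'grip_width': 1.0008318926877178}
scene 546.8973978567038 321.23515467054955 228.96403655457445 [[-0.29940876  0.9541238  -0.00147243]
 [ 0.75065756  0.2346069  -0.61763487]
 [-0.58895469 -0.18603058 -0.78646361]] [ 0.15828287 -0.3624253   1.50748735]
side 594.4914139041803 317.18648140619405 233.79966929179224 [[-9.83723335e-01 -1.79689126e-01 -4.66397206e-04]
 [-1.33533100e-01  7.32770151e-01 -6.67245695e-01]
 [ 1.20238558e-01 -6.56322881e-01 -7.44837543e-01]] [0.54702352 0.16695429 1.52433943]
wrist 371.64829954431775 317.69563113082063 242.72088033674558 [[ 0.43247201 -0.90164498 -0.00206899]
 [-0.86915474 -0.41749641  0.26507885]
 [-0.23987081 -0.11284091 -0.96422452]] [-0.5246591  -0.03522829  0.37792187]
```

View pics/scene0.png

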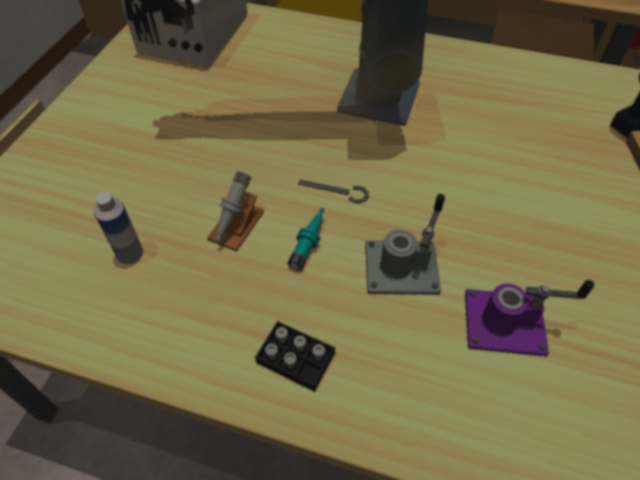

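View pics/side0.png

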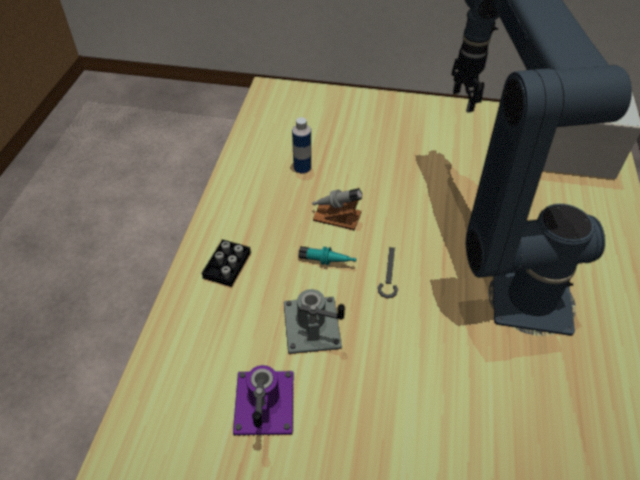

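The scene view shows the grey holder on its orange rest at (235,205) and the turquoise look-alike at (308,240). The grey stand is at (402,260), a purple stand-shaped one at (508,320), and the spanner, tray and can are clear. The side view agrees: holder (340,200), grey stand (312,320), purple (263,400). The steel chuck on plywood and the grey stand fit the description. I'll enlarge both to confirm.

Run:
```python
import cv2,pickle,numpy as np
d=pickle.load(open("c0.pkl","rb"))
def crop(n,x,y,w=80,h=60):
    return cv2.resize(d[n]["pixels"][y:y+h,x:x+w,::-1],(400,300),interpolation=cv2.INTER_CUBIC)
m=np.vstack([np.hstack([crop("scene",195,165,100,90 and 75) ,crop("scene",360,190,147,110)]),np.hstack([crop("side",300,175),crop("side",275,280,107,80)])])
m=np.clip(m.astype(float)*1.5,0,255).astype(np.uint8)
cv2.imwrite("pics/m.png",m)
```

```text
(no output)
```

View pics/m.png

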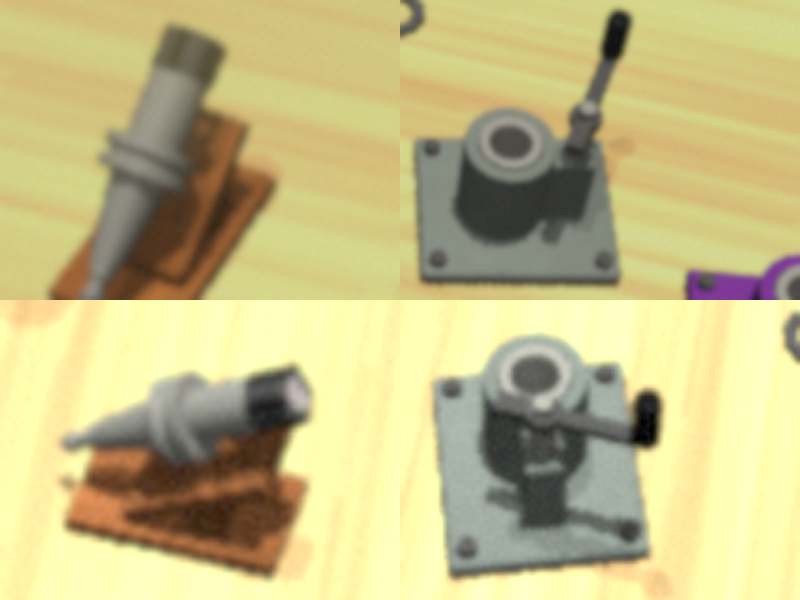

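The crop shows a steel chuck with a dark nut on the plywood rest, and a grey cast stand with its lever open, so both are the ones meant. Crop positions map to these image pixels:

| Point | Scene px | Side px |
|---|---|---|
| Stud end | (218,237.5) | (313.4,203.4) |
| Nut end | (244,174.5) | (359.2,193.6) |
| Socket mouth | (401.2,242.2) | (311.7,300.1) |
| Pivot bolt | (429,230.4) | (313.3,308) |
| Lever grip top | (441,197.3) | (341.9,306.2) |

```bash
cat > h.py <<'E'
import numpy as np,pickle
from scipy.spatial.transform import Rotation as Ro
def ray(c,u,v,fish=False):
    x=np.array([(u-c["cx"])/c["fx"],(v-c["cy"])/c["fy"]])
    if fish:
        r=np.hypot(*x);d=np.array([*(x/r*np.sin(r)),np.cos(r)])
    else: d=np.array([*x,1.])
    R=np.asarray(c["R"]);d=R.T@d
    return -R.T@np.asarray(c["t"]),d/np.linalg.norm(d)
def plane(r,z): return r[0]+r[1]*(z-r[0][2])/r[1][2]
def tri(*rs):
    A=sum(np.eye(3)-np.outer(d,d) for o,d in rs);b=sum((np.eye(3)-np.outer(d,d))@o for o,d in rs)
    p=np.linalg.solve(A,b);return p,[np.linalg.norm((np.eye(3)-np.outer(d,d))@(p-o)) for o,d in rs]
def proj(c,X,fish=False):
    p=np.asarray(c["R"])@X+c["t"]
    if fish:
        r=np.hypot(p[0],p[1]);k=np.arctan2(r,p[2])/r
        return c["cx"]+c["fx"]*k*p[0],c["cy"]+c["fy"]*k*p[1]
    return c["cx"]+c["fx"]*p[0]/p[2],c["cy"]+c["fy"]*p[1]/p[2]
E
python3 - <<'E'
from h import *
np.set_printoptions(precision=4,suppress=True)
d=pickle.load(open("c0.pkl","rb"));S,D=d["scene"],d["side"]
P={}
for n,a,b,z in [("stud",(218,237.5),(313.4,203.4),None),("nutend",(244,174.5),(359.2,193.6),None),("sock",(401.2,242.2),(311.7,300.1),.092),("bolt",(429.1,230.4),(313.3,308.1),.135),("grip",(440.9,197.3),(341.9,306.2),.164)]:
    ra,rb=ray(S,*a),ray(D,*b);P[n]=tri(ra,rb)[0];print(n,*tri(ra,rb),*( (plane(ra,z),plane(rb,z)) if z else ()))
n1=np.cross(ray(S,218,237.5)[1],ray(S,244,174.5)[1]);n2=np.cross(ray(D,313.4,203.4)[1],ray(D,359.2,193.6)[1])
a=np.cross(n1,n2);a/=np.linalg.norm(a);print("axis",a,"len",np.linalg.norm(P["stud"]-P["nutend"]))
# base corners of stand, scene crop/side crop at z=.014
for u,v in [(416,142),(598,142),(421,282),(619,282)]: print("sc",plane(ray(S,360+(u-400)/2.721,190+v/2.727),.012))
for u,v in [(435,378),(622,365),(450,575),(648,555)]: print("sd",plane(ray(D,275+(u-400)/3.738,280+(v-300)/3.75),.012))
# can
for n,c,u,v,z in [("can",S,107,201,.184),("can",D,301,123,.184)]: print(n,plane(ray(c,u,v),z))
E
```

```text
stud [ 0.6036 -0.2051  0.037 ] [np.float64(0.0018065258343620836), np.float64(0.0018065258343621456)]
nutend [ 0.4746 -0.1917  0.1084] [np.float64(0.0008587587168653882), np.float64(0.000858758716865347)]
sock [0.539  0.1693 0.0914] [np.float64(0.001032485303920851), np.float64(0.001032485303920735)] [0.5403 0.1701 0.092 ] [0.5385 0.1686 0.092 ]
bolt [0.5256 0.2171 0.1305] [np.float64(0.00039916751803365864), np.float64(0.0003991675180335792)] [0.5296 0.2173 0.135 ] [0.5248 0.2197 0.135 ]
grip [0.461  0.2229 0.1608] [np.float64(0.0018653910182452095), np.float64(0.0018653910182452286)] [0.4657 0.2242 0.164 ] [0.4598 0.2232 0.164 ]
axis [-0.8454  0.1236  0.5196] len 0.14798680139759793
sc [0.5015 0.0929 0.012 ]
sc [0.4583 0.2312 0.012 ]
sc [0.6259 0.129  0.012 ]
sc [0.582  0.2693 0.012 ]
sd [0.6174 0.1272 0.012 ]
sd [0.4944 0.0939 0.012 ]
sd [0.5753 0.2735 0.012 ]
sd [0.4544 0.2367 0.012 ]
can [ 0.6812 -0.3753  0.184 ]
can [ 0.6717 -0.3737  0.184 ]
```

>>> play_rows(
  steps="0.007 0.014 0.001 0 0 0.1428 0.085;0.007 0.014 0.001 0 0 0.1428 0.085;0.007 0.014 0.001 0 0 0.1428 0.085;0.007 0.014 0.001 0 0 0.1428 0.085;0.007 0.014 0.001 0 0 0.1428 0.085",
)

```text
clock: 0.65
ee_pos: [0.2619, -0.4027, 0.2359]
ee_rot: [-3.141, -0.001, 1.167]
ft_force: [0.4, 0.8, -0.2]
grip_width: 0.993
finger_force: 0.0
```

>>> play_rows(
  steps="0.007 0.014 0.001 0 0 0.1428 0.085;0.007 0.014 0.001 0 0 0.1428 0.085;0.007 0.014 0.001 0 0 0.1428 0.085;0.007 0.014 0.001 0 0 0.1428 0.085;0.007 0.014 0.001 0 0 0.1428 0.085",
)

```text
clock: 1.15
ee_pos: [0.2969, -0.3327, 0.2409]
ee_rot: [-3.141, -0.001, 1.881]
ft_force: [0.7, 0.8, -0.1]
grip_width: 0.998
finger_force: 0.0
```

>>> play_rows(
  steps="0.007 0.014 0.001 0 0 0.1428 0.085;0.007 0.014 0.001 0 0 0.1428 0.085;0.007 0.014 0.001 0 0 0.1428 0.085;0.007 0.014 0.001 0 0 0.1428 0.085;0.007 0.014 0.001 0 0 0.1428 0.085",
)

```text
clock: 1.65
ee_pos: [0.3319, -0.2627, 0.246]
ee_rot: [3.141, -0.001, 2.595]
ft_force: [-0.5, 0.2, 1.0]
grip_width: 0.998
finger_force: 0.0
```

>>> play_rows(
  steps="0.007 0.014 0.001 0 0 0.1428 0.085;0.007 0.014 0.001 0 0 0.1428 0.085;0.007 0.014 0.001 0 0 0.1428 0.085;0 0 0 -0.0187 -0.1484 0 0.085;0 0 0 -0.0187 -0.1484 0 0.085",
)

```text
clock: 2.15
ee_pos: [0.3544, -0.2209, 0.2486]
ee_rot: [3.141, 0.302, 3.022]
ft_force: [-1.3, 0.0, 0.6]
grip_width: 0.994
finger_force: 0.0
```

>>> play_rows(
  steps="0 0 0 -0.0187 -0.1484 0 0.085;0 0 0 -0.0187 -0.1484 0 0.085;0 0 0 -0.0187 -0.1484 0 0.085;0 0 0 -0.0187 -0.1484 0 0.085;0 0 0 -0.0187 -0.1484 0 0.085",
)

```text
clock: 2.65
ee_pos: [0.3486, -0.23, 0.249]
ee_rot: [3.124, 1.05, 3.013]
ft_force: [0.8, 0.2, -1.0]
grip_width: 0.997
finger_force: 0.0
```

>>> play_rows(
  steps="0.015 0.012 -0.026 0 0 0 0.085;0.015 0.012 -0.026 0 0 0 0.085;0.015 0.012 -0.026 0 0 0 0.085;0.01 0.011 -0.017 0 0 0 0.085;0 0 0 0 0 0 0.085",
)

```text
clock: 3.15
ee_pos: [0.396, -0.2189, 0.1528]
ee_rot: [3.069, 1.033, 3.011]
ft_force: [-0.4, -0.0, 0.1]
grip_width: 0.993
finger_force: 0.0
```

```bash
cat > snap.py <<'E'
import sys,cv2,pickle
from cell import env
d={n:env.camera(n) for n in("scene","side","wrist")};d["s"]=env.sense()
pickle.dump(d,open(sys.argv[1]+".pkl","wb"))
s=d["s"];print(s["ee_pos"],s["ee_rot"],s["joint_positions"],s["clock"])
for n in sys.argv[2:]: cv2.imwrite(f"pics/{sys.argv[1]}_{n}.png",d[n]["pixels"][:,:,::-1])
E
python3 snap.py c1 wrist
```

```text
[ 0.39613356 -0.22151118  0.15825829] [3.0827557  1.03683853 3.02103795] [-1.30851893 -0.98952745 -1.07050602  1.00681091  0.95978932 -0.96652797] 3.3
```

View pics/c1_wrist.png

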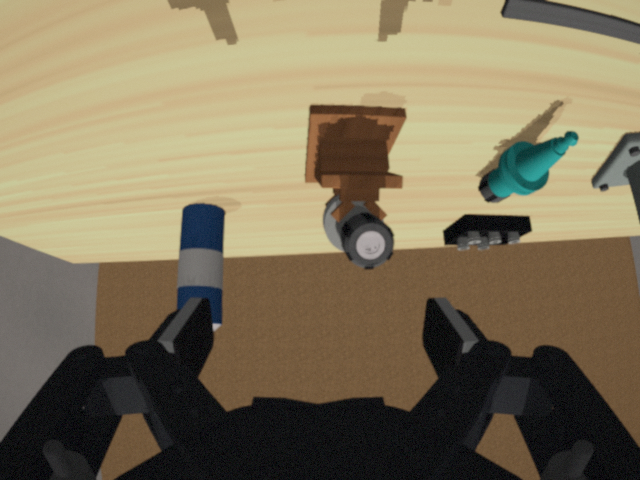

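The wrist view shows the nut's end face centred at about (370,246). The arm is folded close to its limits here, so I'll approach with 45° of tilt instead of 60°. First I'll refine the nut end and work out the move.

```bash
cat >> h.py <<'E'
def goal(s,p,zt,yt):
    "shift and rotvec from state s to TCP at p, tool z=zt, tool y close to yt"
    zt=zt/np.linalg.norm(zt);x=np.cross(yt,zt);x/=np.linalg.norm(x);G=np.c_[x,np.cross(zt,x),zt]
    r=(Ro.from_matrix(G)*Ro.from_euler("xyz",s["ee_rot"]).inv()).as_rotvec()
    return np.round(p-s["ee_pos"],4),np.round(r,4),np.round(np.linalg.norm(r),3)
E
python3 - <<'E'
from h import *
np.set_printoptions(precision=4,suppress=True)
d=pickle.load(open("c0.pkl","rb"));e=pickle.load(open("c1.pkl","rb"))
w=ray(e["wrist"],370,246,True);print("cam",w)
p,r=tri(ray(d["scene"],244,174.5),ray(d["side"],359.2,193.6),w);print(p,r)
print("plane110",plane(w,.110), "y at x=.4746", w[0]+w[1]*(.4746-w[0][0])/w[1][0])
# socket side check of the model: predicted stud & rest
a=np.array([-.859,.108,.5]);O=p-.084*a;print("origin",O)
for z in(-72,0,84): print(z,proj(d["scene"],O+a*z/1000),proj(d["side"],O+a*z/1000),proj(e["wrist"],O+a*z/1000,True))
t=np.radians(45);h=np.array([.992,-.125,0]);zt=np.sin(t)*h-np.array([0,0,np.cos(t)])
G=O+.071*a+.019*zt;print("graspTCP",G,goal(e["s"],G,zt,np.array([.125,.992,0])));print("pre",goal(e["s"],G-.08*zt,zt,np.array([.125,.992,0])))
E
```

```text
cam (array([ 0.239 , -0.2113,  0.1715]), array([ 0.966 ,  0.082 , -0.2454]))
[ 0.4754 -0.1908  0.1104] [np.float64(0.0013966368215214122), np.float64(0.001190381789150653), np.float64(0.0011566495468260402)]
plane110 [ 0.4813 -0.1908  0.11  ] y at x=.4746 [ 0.4746 -0.1913  0.1117]
origin [ 0.5475 -0.1999  0.0684]
-72 (np.float64(216.55006893491952), np.float64(241.33782758327737)) (np.float64(311.92523194821587), np.float64(203.12880261884902)) (np.float64(340.8996638792294), np.float64(206.22814488846387))
0 (np.float64(229.26270413487737), np.float64(209.98326493980883)) (np.float64(332.9506616272036), np.float64(198.8245569338863)) (np.float64(351.2150684939229), np.float64(219.399785986584))
84 (np.float64(243.9119814296522), np.float64(173.85215007685073)) (np.float64(358.76782426365), np.float64(193.5393659735817)) (np.float64(370.5474325251939), np.float64(244.32764997798392))
graspTCP [ 0.4999 -0.1939  0.0904] (array([ 0.1037,  0.0276, -0.0678]), array([-0.005 ,  0.254 , -0.0514]), np.float64(0.259))
pre (array([ 0.0476,  0.0347, -0.0112]), array([-0.005 ,  0.254 , -0.0514]), np.float64(0.259))
```

>>> play_rows(
  steps="0.01 0.007 0 -0.002 0.127 -0.026 0.085;0.01 0.007 0 -0.003 0.127 -0.025 0.085;0.014 0.01 -0.005 0 0 0 0.085;0.0136 0.0107 -0.006 0 0 0 0.085;0 0 0 0 0 0 0.085",
)

```text
clock: 3.8
ee_pos: [0.4447, -0.1854, 0.1476]
ee_rot: [3.141, 0.786, 3.02]
ft_force: [-0.4, -0.2, -0.6]
grip_width: 0.997
finger_force: 0.0
```

```bash
cat > g.py <<'E'
from h import *;from cell import env
np.set_printoptions(precision=4,suppress=True)
s=env.sense();print(s["ee_pos"],s["ee_rot"],s["joint_positions"])
t=np.radians(45);h=np.array([.992,-.125,0]);zt=np.sin(t)*h-np.array([0,0,np.cos(t)])
G=np.array([ 0.4999,-0.1939,0.0904])
for b in(.08,.04,0): print(b,goal(s,G-b*zt,zt,np.array([.125,.992,0])))
E
python3 g.py
```

```text
[ 0.4447 -0.1854  0.1476] [3.1412 0.7857 3.0196] [-0.8638 -0.911  -0.9562  0.8902  0.4985 -0.5749]
0.08 (array([-0.0009, -0.0014, -0.0006]), array([-0.0002,  0.0004, -0.0036]), np.float64(0.004))
0.04 (array([ 0.0272, -0.005 , -0.0289]), array([-0.0002,  0.0004, -0.0036]), np.float64(0.004))
0 (array([ 0.0552, -0.0085, -0.0572]), array([-0.0002,  0.0004, -0.0036]), np.float64(0.004))
```

>>> play_rows(
  steps="0.014 -0.003 -0.0145 0 0 0 0.085;0.014 -0.002 -0.0145 0 0 0 0.085;0.014 -0.002 -0.0145 0 0 0 0.085;0.0132 -0.0015 -0.0137 0 0 0 0.085;0 0 0 0 0 0 0.085",
)

```text
clock: 4.3
ee_pos: [0.4981, -0.1953, 0.087]
ee_rot: [3.137, 0.781, 3.013]
ft_force: [0.3, 0.4, -0.2]
grip_width: 0.995
finger_force: 0.0
```

```bash
python3 g.py; python3 snap.py c2 wrist
```

```text
[ 0.4981 -0.1953  0.087 ] [3.1373 0.7811 3.0125] [-0.7518 -0.6712 -0.974   0.5922  0.427  -0.4724]
0.08 (array([-0.0543,  0.0085,  0.06  ]), array([-0.0035, -0.0038,  0.0007]), np.float64(0.005))
0.04 (array([-0.0263,  0.005 ,  0.0317]), array([-0.0035, -0.0038,  0.0007]), np.float64(0.005))
0 (array([0.0018, 0.0014, 0.0034]), array([-0.0035, -0.0038,  0.0007]), np.float64(0.005))
[ 0.49874663 -0.19626081  0.09025463] [3.14113794 0.78545652 3.01454108] [-0.75232191 -0.67592384 -0.97247128  0.59312425  0.42714504 -0.4720488 ] 4.45
```

View pics/c2_wrist.png

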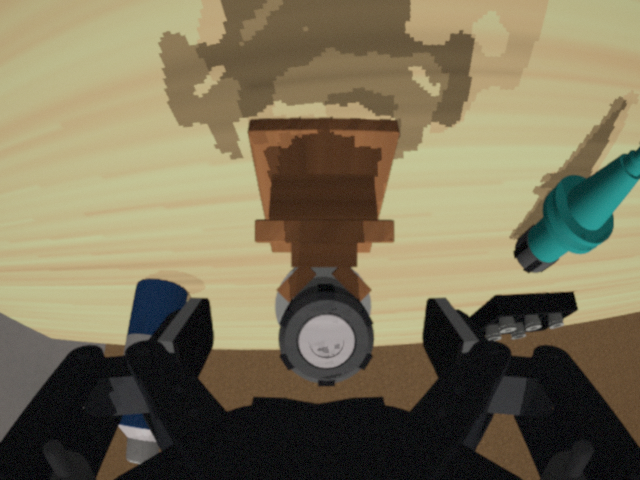

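The nut face at (327,340) sits between the fingers, which are symmetric about roughly 320. I'll shift 2 mm in +y and close.

>>> play_rows(
  steps="0.001 0.0024 0 0 0 0 0.085;0 0 0 0 0 0 0.06;0 0 0 0 0 0 0.03;0 0 0 0 0 0 0.02;0 0 0 0 0 0 0.02",
  newtons=70,
)

```text
clock: 4.95
ee_pos: [0.4999, -0.1932, 0.0896]
ee_rot: [3.142, 0.785, 3.015]
ft_force: [-6.6, 1.2, 3.7]
grip_width: 0.381
finger_force: 68.6
```

>>> play_rows(
  steps="0 0 0 0 0 0 0.02;0 0 0 0 0 0 0.02;0 0 0 0 0 0 0.02",
)

```text
clock: 5.25
ee_pos: [0.4998, -0.1932, 0.0896]
ee_rot: [3.141, 0.785, 3.015]
ft_force: [-6.0, 1.0, 4.3]
grip_width: 0.377
finger_force: 68.6
```

>>> play_rows(
  steps="0 0 0.01 0 0 0 0.02;0 0 0.025 0 0 0 0.02;0 0 0.035 0 0 0 0.02;0 0 0.035 0 0 0 0.02;0 0 0.035 0 0 0 0.02",
)

```text
clock: 5.75
ee_pos: [0.498, -0.1914, 0.226]
ee_rot: [3.135, 0.777, 3.011]
ft_force: [0.6, -1.3, -6.1]
grip_width: 0.38
finger_force: 71.5
```

>>> play_rows(
  steps="0 0 0.035 0.0187 0.1484 0 0.02;0 0 0.035 0.0187 0.1484 0 0.02;0 0.02 0.02 0.0187 0.1484 0 0.02;0 0.02 0.01 0.0187 0.1484 0 0.02;0 0.02 0 0.0187 0.1484 0 0.02",
)

```text
clock: 6.25
ee_pos: [0.5007, -0.1321, 0.3276]
ee_rot: [-3.141, 0.055, 3.015]
ft_force: [1.5, 0.5, -6.0]
grip_width: 0.379
finger_force: 71.4
```

>>> play_rows(
  steps="0 0.035 0 0.0187 0.1484 0 0.02;0.007 0.035 0 0.0187 0.1484 0 0.02;0.007 0.035 0 0 0 0 0.02;0.007 0.035 0 0 0 0 0.02;0.007 0.035 0 0 0 0 0.02",
)

```text
clock: 6.75
ee_pos: [0.5295, 0.0441, 0.3214]
ee_rot: [3.14, -0.248, 3.015]
ft_force: [0.2, -0.7, -5.3]
grip_width: 0.38
finger_force: 71.2
```

```bash
python3 snap.py c3 wrist
```

```text
[0.52888918 0.04469971 0.32287322] [ 3.14019061 -0.24476553  3.01879325] [-0.05302461  0.39721134  0.66873653  2.08642002  0.01829437  0.06770321] 6.9
```

Run:
```python
from h import *
import cv2
np.set_printoptions(precision=4,suppress=True)
d=pickle.load(open("c3.pkl","rb"));s=d["s"];R=Ro.from_euler("xyz",s["ee_rot"]).as_matrix()
N=s["ee_pos"]-.019*R[:,2];print("nut",N)
im=[]
for n in("scene","side"):
    u,v=np.array(proj(d[n],N-[0,0,.06])).astype(int);print(n,u,v)
    for z in(84,42,20,2,-48,-72): print(z,np.round(proj(d[n],N+[0,0,(z-71)/1000]),1))
    x,y=u-50,v-75;print("crop origin",x,y)
    im.append(np.clip(cv2.resize(d[n]["pixels"][y:y+150,x:x+100,::-1],(400,600),interpolation=cv2.INTER_CUBIC)*1.6,0,255))
cv2.imwrite("pics/m3.png",np.hstack(im))
```

```text
nut [0.5335 0.0441 0.3413]
scene 344 157
84 [345.4 126.1]
42 [344.6 144.8]
20 [344.2 154.1]
2 [343.9 161.5]
-48 [343.1 180.8]
-72 [342.7 189.6]
crop origin 294 82
side 323 207
84 [323.7 184.1]
42 [323.5 197.8]
20 [323.5 204.7]
2 [323.4 210.3]
-48 [323.3 225.1]
-72 [323.2 232. ]
crop origin 273 132[ WARN:0@0.108] global loadsave.cpp:1063 imwrite_ Unsupported depth image for selected encoder is fallbacked to CV_8U.
```

View pics/m3.png

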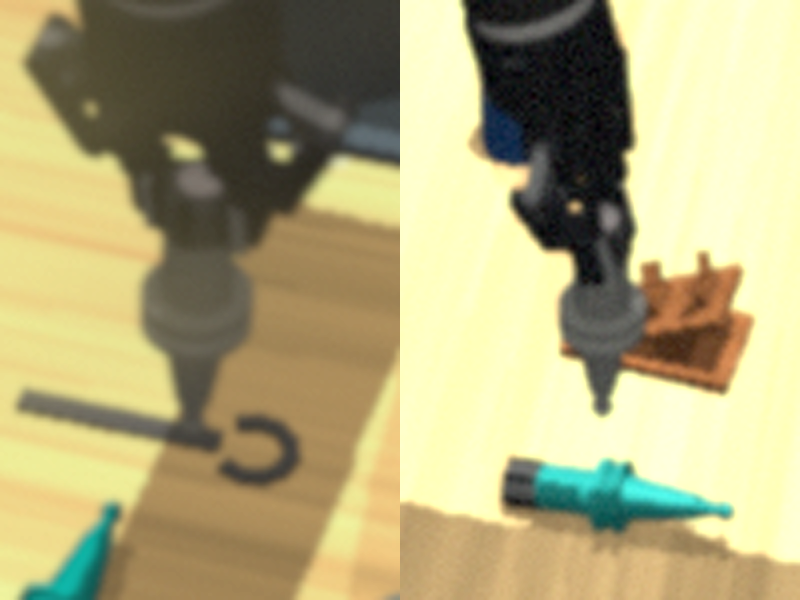

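The stud end is at scene (342,189.5) and side (323.3,234), within about 2 px of the prediction, so the chuck hangs upright. I'll move over the socket and compare the two there.

>>> play_rows(
  steps="0.0015 0.03 0 0 0 0 0.02;0.0015 0.035 0 0 0 0 0.02;0.0015 0.035 0 0 0 0 0.02;0.0013 0.025 0 0 0 0 0.02;0 0 0 0 0 0 0.02",
)

```text
clock: 7.4
ee_pos: [0.5339, 0.1699, 0.3236]
ee_rot: [3.139, -0.244, 3.018]
ft_force: [-0.3, 0.2, -5.9]
grip_width: 0.377
finger_force: 72.0
```

>>> play_rows(
  steps="0 0 -0.025 0 0 0 0.02;0 0 -0.025 0 0 0 0.02;0 0 -0.02 0 0 0 0.02;0 0 -0.01 0 0 0 0.02;0 0 0 0 0 0 0.02",
)

```text
clock: 7.9
ee_pos: [0.5331, 0.166, 0.2426]
ee_rot: [-3.14, -0.247, 3.013]
ft_force: [0.1, 1.1, -5.1]
grip_width: 0.375
finger_force: 72.1
```

```bash
python3 snap.py c4
python3 - <<'E'
from h import *
import cv2
np.set_printoptions(precision=4,suppress=True)
d=pickle.load(open("c4.pkl","rb"));s=d["s"];R=Ro.from_euler("xyz",s["ee_rot"]).as_matrix()
N=s["ee_pos"]-.019*R[:,2];print("nut",N)
im=[]
for n in("scene","side"):
    u,v=np.array(proj(d[n],N-[0,0,.1])).astype(int)
    for z in(20,2,-48,-72): print(z,np.round(proj(d[n],N+[0,0,(z-71)/1000]),1))
    x,y=u-35,v-50;print("crop origin",n,x,y)
    im.append(np.clip(cv2.resize(d[n]["pixels"][y:y+105,x:x+70,::-1],(400,600),interpolation=cv2.INTER_CUBIC)*1.6,0,255).astype(np.uint8))
cv2.imwrite("pics/m4.png",np.hstack(im))
E
```

```text
[0.5343387  0.16679454 0.24590864] [ 3.14066838 -0.24109939  3.01378056] [0.14559334 0.40759662 0.52633289 1.92175842 0.0654074  0.26588576] 8.05
nut [0.5388 0.1662 0.2644]
20 [406.9 201. ]
2 [405.7 207.4]
-48 [402.5 224.4]
-72 [401.1 232.1]
crop origin scene 368 168
20 [311.3 267.3]
2 [311.4 272.3]
-48 [311.6 285.7]
-72 [311.6 291.9]
crop origin side 276 230
```

View pics/m4.png

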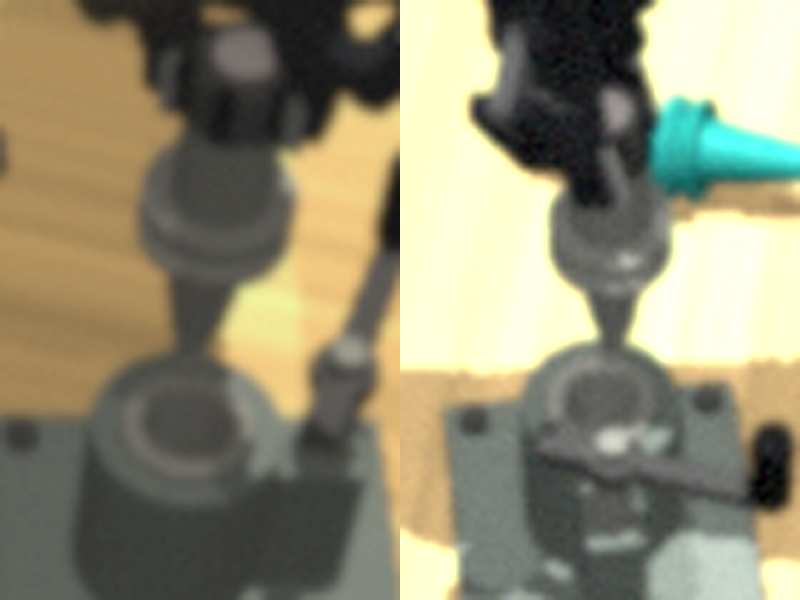

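Run:
```python
from h import *
np.set_printoptions(precision=4,suppress=True)
d=pickle.load(open("c4.pkl","rb"));S,D=d["scene"],d["side"]
N=np.array([.5388,.1662,.2644])
from scipy.optimize import least_squares
# chuck centre-line columns at rows; unknown dx,dy,dz
f=lambda p:[proj(S,N+p+[0,0,-.06])[0]-406.1,proj(S,N+p+[0,0,-.119])[0]-402.8,proj(D,N+p+[0,0,-.06])[0]-312.9,proj(D,N+p+[0,0,-.119])[0]-313.1,
 proj(S,N+p+[0,0,-.06])[1]-205.6,proj(D,N+p+[0,0,-.06])[1]-272.9]
r=least_squares(f,np.zeros(3));print("chuck off",r.x,r.fun)
print("sock",*tri(ray(S,400.7,242.4),ray(D,311.9,300.4)))
```

```text
chuck off [-0.0038  0.0005 -0.0087] [ 0.2776 -0.126   0.1397  0.0838  0.2455 -0.2778]
sock [0.5385 0.1685 0.0896] [np.float64(0.0008123872060842), np.float64(0.0008123872060843393)]
```

>>> play_rows(
  steps="0.0035 0.0018 0 0 0 0 0.02;0 0 -0.015 0 0 0 0.02;0 0 -0.015 0 0 0 0.02;0 0 -0.012 0 0 0 0.02;0 0 0 0 0 0 0.02",
)

```text
clock: 8.55
ee_pos: [0.5368, 0.169, 0.201]
ee_rot: [-3.141, -0.246, 3.014]
ft_force: [-0.5, -0.5, -5.9]
grip_width: 0.377
finger_force: 72.2
```

>>> play_rows(
  steps="0 0 -0.008 0 0 0 0.02;0 0 -0.006 0 0 0 0.02;0 0 -0.004 0 0 0 0.02;0 0 -0.004 0 0 0 0.02;0 0 0 0 0 0 0.02",
)

```text
clock: 9.05
ee_pos: [0.5371, 0.1689, 0.18]
ee_rot: [3.141, -0.244, 3.014]
ft_force: [0.6, 0.2, -5.9]
grip_width: 0.38
finger_force: 72.2
```

>>> play_rows(
  steps="0 0 -0.003 0 0 0 0.02;0 0 -0.003 0 0 0 0.02;0 0 -0.003 0 0 0 0.02;0 0 0 0 0 0 0.02",
)

```text
clock: 9.45
ee_pos: [0.5371, 0.1689, 0.171]
ee_rot: [3.141, -0.244, 3.014]
ft_force: [0.5, -0.2, -5.5]
grip_width: 0.377
finger_force: 72.2
```

>>> play_rows(
  steps="0 0 -0.003 0 0 0 0.02;0 0 -0.003 0 0 0 0.02;0 0 0 0 0 0 0.02",
)

```text
clock: 9.75
ee_pos: [0.5371, 0.1689, 0.165]
ee_rot: [3.141, -0.244, 3.014]
ft_force: [0.4, 0.5, -5.9]
grip_width: 0.377
finger_force: 72.2
```

>>> play_rows(
  steps="0 0 -0.002 0 0 0 0.02;0 0 -0.002 0 0 0 0.02;0 0 0 0 0 0 0.02",
)

```text
clock: 10.05
ee_pos: [0.5372, 0.169, 0.1613]
ee_rot: [3.141, -0.243, 3.014]
ft_force: [-0.0, 0.5, -6.4]
grip_width: 0.375
finger_force: 72.2
```

>>> play_rows(
  steps="0 0 -0.002 0 0 0 0.02;0 0 -0.001 0 0 0 0.02;0 0 0 0 0 0 0.02",
)

```text
clock: 10.35
ee_pos: [0.5373, 0.169, 0.1584]
ee_rot: [3.141, -0.243, 3.014]
ft_force: [-1.0, -0.5, -5.3]
grip_width: 0.38
finger_force: 72.2
```

>>> play_rows(
  steps="0 0 -0.0015 0 0 0 0.02;0 0 -0.0015 0 0 0 0.02;0 0 0 0 0 0 0.02",
)

```text
clock: 10.65
ee_pos: [0.5373, 0.169, 0.1553]
ee_rot: [3.141, -0.243, 3.014]
ft_force: [0.9, 0.2, -6.1]
grip_width: 0.377
finger_force: 72.2
```

>>> play_rows(
  steps="0 0 -0.001 0 0 0 0.02;0 0 -0.001 0 0 0 0.02;0 0 0 0 0 0 0.02",
)

```text
clock: 10.95
ee_pos: [0.5374, 0.1692, 0.1535]
ee_rot: [3.141, -0.243, 3.014]
ft_force: [0.4, -0.0, -5.9]
grip_width: 0.376
finger_force: 72.2
```

>>> play_rows(
  steps="0 0 -0.001 0 0 0 0.02;0 0 -0.001 0 0 0 0.02;0 0 0 0 0 0 0.02",
)

```text
clock: 11.25
ee_pos: [0.5375, 0.1692, 0.1515]
ee_rot: [3.14, -0.243, 3.014]
ft_force: [-0.0, 0.8, -6.2]
grip_width: 0.378
finger_force: 72.1
```

>>> play_rows(
  steps="0 0 -0.001 0 0 0 0.02;0 0 -0.001 0 0 0 0.02;0 0 0 0 0 0 0.02",
)

```text
clock: 11.55
ee_pos: [0.5375, 0.1694, 0.1496]
ee_rot: [3.14, -0.243, 3.015]
ft_force: [0.9, 1.6, -5.7]
grip_width: 0.377
finger_force: 72.0
```

>>> play_rows(
  steps="0 0 -0.001 0 0 0 0.02;0 0 -0.001 0 0 0 0.02;0 0 0 0 0 0 0.02",
)

```text
clock: 11.85
ee_pos: [0.5374, 0.1695, 0.1481]
ee_rot: [3.14, -0.243, 3.015]
ft_force: [1.0, 3.0, -3.8]
grip_width: 0.379
finger_force: 72.3
```

```bash
python3 snap.py c5
python3 - <<'E'
from h import *
import cv2
d=pickle.load(open("c5.pkl","rb"));im=[]
for n,x,y in(("scene",365,175),("side",276,240)):
    im.append(np.clip(cv2.resize(d[n]["pixels"][y:y+105,x:x+70,::-1],(400,600),interpolation=cv2.INTER_CUBIC)*1.6,0,255).astype(np.uint8))
cv2.imwrite("pics/m5.png",np.hstack(im));print(d["s"]["ft_force"])
E
```

```text
[0.53743661 0.16949402 0.14805311] [ 3.1398965  -0.24257175  3.01466417] [0.14866018 0.40121277 0.32300225 1.72589005 0.06704388 0.26793602] 12.0
[ 0.15960008  3.65710359 -3.28917839]
```

View pics/m5.png

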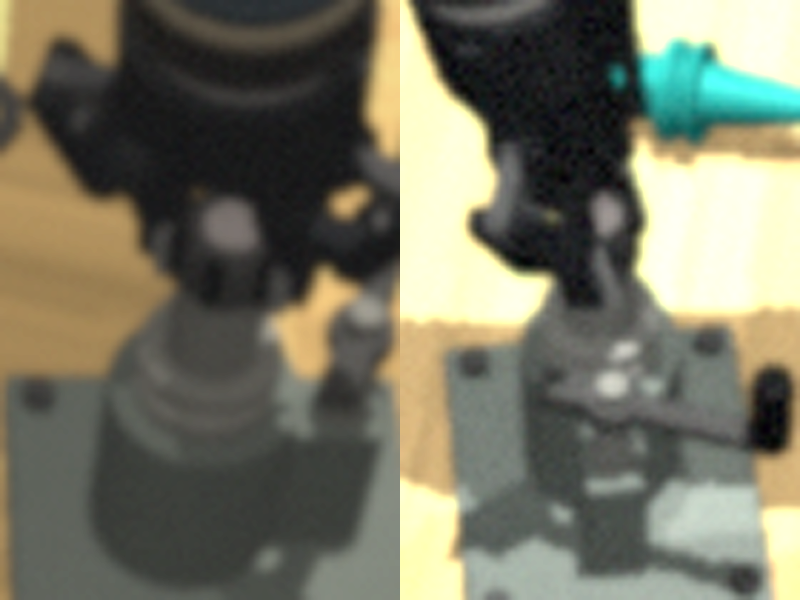

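The chuck is nearly home, with its flange just above the column top at scene crop (200,400), and contact is starting with a small +y push. I'll keep going gently and give way in +y.

>>> play_rows(
  steps="0 0.0004 -0.0007 0 0 0 0.02;0 0 -0.0007 0 0 0 0.02;0 0 0 0 0 0 0.02",
)

```text
clock: 12.3
ee_pos: [0.5375, 0.1696, 0.1477]
ee_rot: [3.14, -0.242, 3.014]
ft_force: [-1.4, 2.8, 5.0]
grip_width: 0.377
finger_force: 72.7
```

>>> play_rows(
  steps="0 0.0004 -0.0007 0 0 0 0.02;0 0 -0.0007 0 0 0 0.02;0 0 0 0 0 0 0.02",
)

```text
clock: 12.6
ee_pos: [0.5375, 0.1696, 0.1475]
ee_rot: [3.141, -0.241, 3.014]
ft_force: [-1.4, 2.1, 8.4]
grip_width: 0.375
finger_force: 73.2
```

>>> play_rows(
  steps="0 0 -0.001 0 0 0 0.02;0 0 -0.001 0 0 0 0.02;0 0 0 0 0 0 0.02",
  newtons=30,
)

```text
clock: 12.9
ee_pos: [0.5376, 0.1696, 0.1473]
ee_rot: [3.141, -0.24, 3.014]
ft_force: [-2.6, 1.3, 14.3]
grip_width: 0.375
finger_force: 73.9
```

>>> play_rows(
  steps="0 0 0 0 0 0 0.036;0 0 0 0 0 0 0.042;0 0 0 0 0 0 0.05;0 0 0 0 0 0 0.055;0 0 0 0 0 0 0.055",
)

```text
clock: 13.4
ee_pos: [0.5371, 0.1695, 0.1422]
ee_rot: [-3.141, -0.244, 3.014]
ft_force: [-0.3, -0.6, -1.0]
grip_width: 0.642
finger_force: 0.0
```

>>> play_rows(
  steps="0.005 -0.001 0.02 0 0 0 0.055;0.007 -0.001 0.03 0 0 0 0.055;0.007 -0.001 0.03 0 0 0 0.055;0.007 -0.001 0.03 0 0 0 0.055;-0.03 0 0.02 0 0 0 0.055",
)

```text
clock: 13.9
ee_pos: [0.5375, 0.1652, 0.27]
ee_rot: [-3.141, -0.243, 3.012]
ft_force: [0.0, -0.3, -0.6]
grip_width: 0.645
finger_force: 0.0
```

>>> play_rows(
  steps="-0.04 0 0 -0.015 -0.12 0 0.03;-0.04 0 0 -0.015 -0.121 0 0;-0.04 0 0 0 0 0 0;-0.03 0 0 0 0 0 0;0 0 0 0 0 0 0",
)

```text
clock: 14.4
ee_pos: [0.395, 0.1662, 0.2759]
ee_rot: [-3.141, -0.045, 3.017]
ft_force: [1.2, -0.8, 0.1]
grip_width: -0.001
finger_force: 0.0
```

```bash
python3 snap.py c6
python3 - <<'E'
from h import *
import cv2
d=pickle.load(open("c6.pkl","rb"));im=[]
O=np.array([.5387,.1687,.095])
for n,x,y in(("scene",365,175),("side",276,240)):
    im.append(np.clip(cv2.resize(d[n]["pixels"][y:y+105,x:x+70,::-1],(400,600),interpolation=cv2.INTER_CUBIC)*1.6,0,255).astype(np.uint8))
    for k,(dx,z) in enumerate([(0,.179-.095),(0,.155-.095),(0,.0),(0,.02)]): print(n,k,(np.array(proj(d[n],O+[0,0,z]))-[x,y])*5.714+([400,0] if n=="side" else 0))
cv2.imwrite("pics/m6.png",np.hstack(im))
E
```

```text
[0.39931851 0.16625364 0.27520914] [ 3.14145429 -0.04351868  3.01489589] [ 0.22797329 -0.13262127  0.01167801  1.75586082  0.01523878  0.35436241] 14.55
scene 0 [233.95953406 219.25841933]
scene 1 [225.25527036 265.55249578]
scene 2 [204.82063879 374.2351402 ]
scene 3 [211.43161816 339.07430468]
side 0 [601.73742495 215.1016638 ]
side 1 [602.20604311 251.72797637]
side 2 [603.32551568 339.22384298]
side 3 [602.96034078 310.68246083]
```

View pics/m6.png

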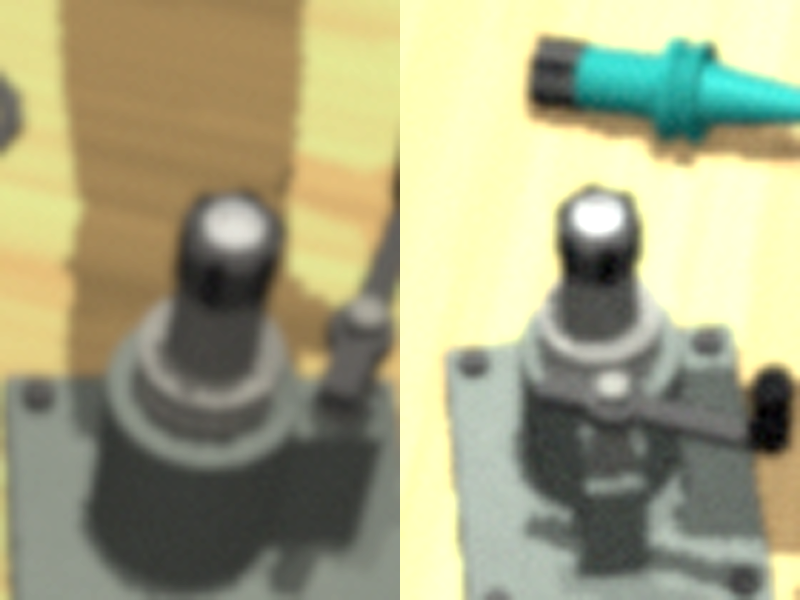

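The nut top is at scene (236,220) and side (599,212), within 3 enlarged pixels (about 1 mm) of the home prediction, so the chuck is seated and upright. Next is the lever: straddle its grip, then sweep the arc.

>>> play_rows(
  steps="0.015 0.014 0 -0.0054 -0.0432 0 0.05;0.016 0.015 -0.015 0 0 0 0.05;0.016 0.014 -0.02 0 0 0 0.05;0.0147 0.0137 -0.025 0 0 0 0.05;0 0 0 0 0 0 0.05",
  newtons=30,
)

```text
clock: 15.05
ee_pos: [0.4607, 0.2232, 0.2098]
ee_rot: [-3.138, -0.008, 3.015]
ft_force: [0.0, -0.0, -1.3]
grip_width: 0.585
finger_force: 0.0
```

```bash
python3 snap.py c7
python3 - <<'E'
from h import *
import cv2
d=pickle.load(open("c7.pkl","rb"));w=d["wrist"]
G=np.array([.461,.223,.164]);print(proj(w,G,True),proj(w,np.array([.5246,.2167,.135]),True),proj(w,np.array([.5387,.1687,.179]),True))
cv2.imwrite("pics/c7.png",np.clip(w["pixels"][:,:,::-1]*1.5,0,255).astype(np.uint8))
E
```

```text
[0.46076489 0.22254409 0.21528794] [-3.14089725e+00 -2.01445331e-03  3.01435031e+00] [3.18678163e-01 1.23749256e-02 3.08728391e-02 1.59141163e+00
 2.41405747e-04 4.45919549e-01] 15.2
(np.float64(320.50038946646873), np.float64(269.319093085829)) (np.float64(322.6047179078355), np.float64(342.9370192753569)) (np.float64(248.51146857734278), np.float64(404.5440696773062))
```

View pics/c7.png

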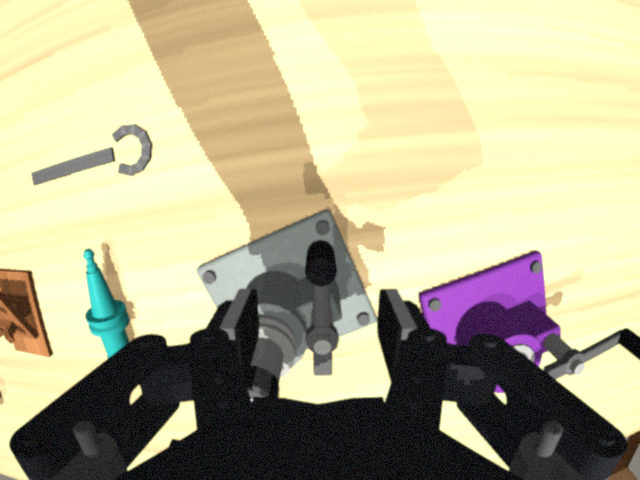

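The wrist view shows the lever grip top at (320,268) and the bolt at (323,343). Both match the predictions and lie midway between the fingers. I'll descend and close.

>>> play_rows(
  steps="0 0 -0.025 0 0 0 0.05;0 0 -0.025 0 0 0 0.05;0 0 -0.018 0 0 0 0.05;0 0 -0.009 0 0 0 0.05;0 0 0 0 0 0 0.05",
)

```text
clock: 15.7
ee_pos: [0.46, 0.2224, 0.1381]
ee_rot: [-3.141, -0.002, 3.014]
ft_force: [0.5, 0.3, 0.7]
grip_width: 0.586
finger_force: 0.0
```

>>> play_rows(
  steps="0 0 0 0 0 0 0.035;0 0 0 0 0 0 0.025;0 0 0 0 0 0 0.012;0 0 0 0 0 0 0.012;0 0 0 0 0 0 0.012",
  newtons=25,
)

```text
clock: 16.2
ee_pos: [0.4613, 0.2233, 0.1399]
ee_rot: [3.14, 0.002, 3.015]
ft_force: [-0.3, -0.4, 6.3]
grip_width: 0.196
finger_force: 25.0
```

Run:
```python
from h import *
P=np.array([.5246,.2167]);th=np.linspace(1.476,.25,13);p=P+.065*np.c_[-np.sin(th),np.cos(th)]
print(np.round(p,4));print(np.round(np.diff(p,axis=0),4),np.diff(th)[0])
```

```text
[[0.4599 0.2229]
 [0.4609 0.2294]
 [0.4625 0.2359]
 [0.4648 0.2421]
 [0.4677 0.2481]
 [0.4712 0.2537]
 [0.4752 0.259 ]
 [0.4798 0.2638]
 [0.4848 0.2681]
 [0.4903 0.2719]
 [0.4961 0.2751]
 [0.5022 0.2777]
 [0.5085 0.2797]]
[[0.001  0.0066]
 [0.0016 0.0064]
 [0.0023 0.0062]
 [0.0029 0.006 ]
 [0.0035 0.0056]
 [0.0041 0.0053]
 [0.0046 0.0048]
 [0.005  0.0043]
 [0.0054 0.0038]
 [0.0058 0.0032]
 [0.0061 0.0026]
 [0.0063 0.002 ]] -0.10216666666666674
```

>>> play_rows(
  steps="0 0 0.003 0 0 0 0.012;0.001 0.0066 0 0 0 -0.1022 0.012;0.0016 0.0064 0 0 0 -0.1022 0.012;0.0023 0.0062 0 0 0 -0.1022 0.012;0.0029 0.006 0 0 0 -0.1022 0.012",
)

```text
clock: 16.7
ee_pos: [0.4688, 0.2483, 0.14]
ee_rot: [-3.141, -0.0, 2.603]
ft_force: [3.4, 0.5, -2.9]
grip_width: 0.197
finger_force: 25.8
```

>>> play_rows(
  steps="0.0035 0.0056 0 0 0 -0.1022 0.012;0.0041 0.0053 0 0 0 -0.1022 0.012;0.0046 0.0048 0 0 0 -0.1022 0.012;0.005 0.0043 0 0 0 -0.1022 0.012;0 0 0 0 0 0 0.012",
)

```text
clock: 17.2
ee_pos: [0.4856, 0.2689, 0.1401]
ee_rot: [3.142, -0.002, 2.198]
ft_force: [2.6, 3.3, -3.7]
grip_width: 0.199
finger_force: 25.8
```

>>> play_rows(
  steps="0.0054 0.0038 0 0 0 -0.1022 0.012;0.0058 0.0032 0 0 0 -0.1022 0.012;0.003 0.0013 0 0 0 -0.05 0.012;0 0 0 0 0 0 0.012",
)

```text
clock: 17.6
ee_pos: [0.4988, 0.2775, 0.1401]
ee_rot: [-3.14, -0.004, 1.946]
ft_force: [1.3, 5.7, -4.1]
grip_width: 0.2
finger_force: 25.7
```

>>> play_rows(
  steps="0.0031 0.0013 0 0 0 -0.05 0.012;0.0031 0.0011 0 0 0 -0.05 0.012;0 0 0 0 0 0 0.012",
)

```text
clock: 17.9
ee_pos: [0.5048, 0.28, 0.1401]
ee_rot: [-3.14, -0.004, 1.846]
ft_force: [0.3, 5.9, -4.0]
grip_width: 0.198
finger_force: 25.7
```

>>> play_rows(
  steps="0.002 0.0006 0 0 0 0 0.012;0.0015 0.0004 0 0 0 0 0.012;0 0 0 0 0 0 0.012",
)

```text
clock: 18.2
ee_pos: [0.5062, 0.2805, 0.1401]
ee_rot: [-3.136, -0.004, 1.846]
ft_force: [-4.4, 3.9, -2.2]
grip_width: 0.195
finger_force: 26.0
```

>>> play_rows(
  steps="0.002 0.0006 0 0 0 0 0.012;0 0 0 0 0 0 0.012;0 0 0 0 0 0 0.012",
)

```text
clock: 18.5
ee_pos: [0.5078, 0.2808, 0.1401]
ee_rot: [-3.135, -0.004, 1.846]
ft_force: [-5.1, 3.4, -0.3]
grip_width: 0.197
finger_force: 26.1
```

>>> play_rows(
  steps="0.002 0.0006 0 0 0 0 0.012;0.002 0.0006 0 0 0 0 0.012;0 0 0 0 0 0 0.012",
)

```text
clock: 18.8
ee_pos: [0.5089, 0.2814, 0.1401]
ee_rot: [-3.129, -0.004, 1.846]
ft_force: [-11.4, 0.2, 2.7]
grip_width: 0.198
finger_force: 26.8
```

>>> play_rows(
  steps="-0.002 -0.0006 0 0 0 0 0.025;0 0 0 0 0 0 0.04;0 0 0 0 0 0 0.05;0 0 0 0 0 0 0.05",
)

```text
clock: 19.2
ee_pos: [0.5137, 0.2807, 0.1415]
ee_rot: [3.14, -0.001, 1.843]
ft_force: [0.3, 0.5, -1.2]
grip_width: 0.579
finger_force: 0.0
```

>>> play_rows(
  steps="0 0 0.02 0 0 0 0.05;0 0 0.03 0 0 0 0.05;0 0 0.04 0 0 0 0.05;-0.03 0 0.04 0 0 0 0.05;-0.04 0 0.02 0 0 0 0.05",
)

```text
clock: 19.7
ee_pos: [0.445, 0.281, 0.2947]
ee_rot: [3.136, -0.002, 1.841]
ft_force: [0.8, 1.2, 0.3]
grip_width: 0.586
finger_force: 0.0
```

>>> play_rows(
  steps="-0.04 0 0.01 0 0 0 0.05;-0.04 0 0 0 0 0 0.05;-0.04 0 0 0 0 0 0.05;-0.03 0 0 0 0 0 0.05;0 0 0 0 0 0 0.05",
)

```text
clock: 20.2
ee_pos: [0.2907, 0.281, 0.3027]
ee_rot: [3.14, -0.002, 1.846]
ft_force: [0.9, -0.3, 0.1]
grip_width: 0.589
finger_force: 0.0
```

```bash
python3 snap.py c8
python3 - <<'E'
from h import *
import cv2
np.set_printoptions(precision=4,suppress=True)
d=pickle.load(open("c8.pkl","rb"));o=pickle.load(open("c0.pkl","rb"))
P=np.array([.5246,.2167])
def blobs(c,X,h=18,thr=45):
    u,v=np.array(proj(c,X)).astype(int);g=c["pixels"][v-h:v+h,u-h:u+h].max(2)
    n,l,st,ce=cv2.connectedComponentsWithStats((g<thr).astype(np.uint8))
    return [(st[i][4],np.round(ce[i]+[u-h,v-h],1)) for i in range(1,n) if st[i][4]>15],(u,v)
# black grip, middle of its free part z=.145, at th world .285
for th in(.285,):
    X=np.array([*(P+.065*np.array([-np.sin(th),np.cos(th)])),.145])
    bs={}
    for n in("scene","side"):
        b,uv=blobs(d[n],X);bs[n]=b;print(n,uv,b)
b=[max(bs[n],key=lambda t:t[0])[1] for n in("scene","side")]
g,r=tri(ray(d["scene"],*b[0]),ray(d["side"],*b[1]));print("grip",g,r,"th",np.arctan2(-(g[0]-P[0]),g[1]-P[1]))
for n,c in(("scene",d["scene"]),("side",d["side"])):
    X=np.array([.5387,.1687,.179]);u,v=np.array(proj(c,X)).astype(int);G=c["pixels"][v-12:v+12,u-12:u+12].min(2);m=cv2.moments((G>150).astype(np.uint8),True)
    print("nut top",n,np.round(proj(c,X),1),m["m00"],m["m00"] and (u-12+m["m10"]/m["m00"],v-12+m["m01"]/m["m00"]))
# unmoved tools: image change around them
for nm,c,x,y,w in(("can","scene",107,230,35),("tray","scene",296,355,45),("spanner","scene",335,190,40),("spanner","side",390,275,30),("can","side",302,146,30)):
    a,b2=[cv2.cvtColor(k[c]["pixels"][y-w:y+w,x-w:x+w],7).astype(np.float32) for k in(o,d)];print(nm,c,cv2.phaseCorrelate(a,b2))
E
```

```text
[0.2940127  0.28114493 0.30141283] [ 3.13977459e+00 -1.19798102e-03  1.84298318e+00] [ 5.97388822e-01 -2.27464009e-01 -1.56864729e-02  1.78046834e+00
  5.54317984e-04  1.89599997e+00] 20.35
scene (np.int64(464), np.int64(225)) [(np.int32(127), array([463.2, 226.8]))]
side (np.int64(316), np.int64(328)) [(np.int32(309), array([311. , 324.3]))]
grip [0.5192 0.2767 0.156 ] [np.float64(0.00011644558264520311), np.float64(0.00011644558264530241)] th 0.09029810462065077
nut top scene [405.9 213.4] 0.0 0.0
nut top side [311.3 277.6] 30.0 (np.float64(310.1), np.float64(277.7))
can scene ((0.04161984738478708, -0.008792668745186916), 0.9846891185015808)
tray scene ((0.05894544654479006, 0.05220846767564069), 1.0237326572559498)
spanner scene ((-0.017883946300564446, 0.07920880415517217), 0.9821274182200432)
spanner side ((0.09350757933134801, -0.029352636720123115), 0.50799024687873)
can side ((0.02054143289620214, 0.060066671032224406), 0.9783348941802978)
```

Run:
```python
from h import *
import cv2
np.set_printoptions(precision=4,suppress=True)
d=pickle.load(open("c8.pkl","rb"));P=np.array([.5246,.2167])
X=np.array([.5063,.279,.145])
for n in("scene","side"):
    c=d[n];u,v=np.array(proj(c,X)).astype(int);h=16
    for thr in(20,28,36):
        k,l,st,ce=cv2.connectedComponentsWithStats((c["pixels"][v-h:v+h,u-h:u+h].max(2)<thr).astype(np.uint8))
        for i in range(1,k):
            if st[i][4]>12:
                q=plane(ray(c,*(ce[i]+[u-h,v-h])),.145);print(n,thr,st[i],q,"th",np.arctan2(P[0]-q[0],q[1]-P[1]))
```

```text
scene 20 [11 14  9 12 55] [0.5146 0.2773 0.145 ] th 0.1638907424741807
scene 28 [11 10  9 16 89] [0.5103 0.2777 0.145 ] th 0.2305472735645794
scene 36 [ 10  10  11  16 107] [0.5093 0.2778 0.145 ] th 0.24593501204222484
side 20 [13 15  6 10 49] [0.5076 0.2858 0.145 ] th 0.2407656569623429
side 28 [12 11  7 15 77] [0.5088 0.2832 0.145 ] th 0.23260155990739712
side 36 [ 11  10   9  16 111] [0.5088 0.2812 0.145 ] th 0.240506752922813
```

Both views put the lever within about 0.05 rad of its stop. The chuck is seated and the tools haven't moved.

```bash
python3 -c "
from cell import env
print(env.close_job())"
```

```text
the job is handed in; nothing more can be done
None
```

The chuck is standing upright and home in the grey stand, the locking lever is at its stop over the flange, the tools are where they were, and the job is handed in; no verdict came back, so this rests on my camera and force checks.

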